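Run the fixture plate out to the red pointer and hold it level

ROBOT

A 6-joint arm with a two-finger parallel gripper is mounted at the origin on the work surface; the furniture and walls round the work are solid. World frame = base frame: x ahead of the robot, y to its left, z up, the work surface at z = 0. Lengths are in mm, angles in rad, forces in N, time in s.
With the tool pointing down it reaches from about 275 to 750 mm from the base axis. Payload 10.2 kg.
Tool frame: the origin (TCP) lies between the finger pads; the fingertips stand 14 mm ahead of it and the grasp point (between the pads) lies 5 mm behind it; z points along the fingers, y is the line along which they close (so a half turn about z gives the same grasp; the last joint's range is limited). The gripper opens to 88 mm and grips with 3 to 60 N. Pads are 18 mm wide; open, the fingers measure 123 mm over their backs; the gripper's body (75 mm by 187 mm) begins 45 mm behind the grasp point.
Start: joints at [-1.328, 0.313, 1.498, -0, 1.331, -0.223], TCP at [235.786, -469.08, 252.72] pointing down, gripper open.
Joint ranges: [-2.94, 2.94], [-0.97, 2.17], [0.19, 2.56], [-1.23, 4.37], [0.02, 3.11], [-2.88, 2.88]. Speed limits (rad/s): [2.39, 2.39, 3.01, 3.14, 3.14, 3.14].

INTERFACE

Orientations are given as a rotation vector (axis times angle).
In Python, from bench import manip gives the robot as it stands.
- The arm moves only by the shell command python3 -m jog 'ROWS' [OPENING] [FORCE]. ROWS is a JSON object of lists of equal length, an entry for each row: "travel": the shift along the tool's x, y, z in cm, a list of three; "rot": the turn, a rotation vector about the tool's x, y, z in degrees, a list of three. A call has 1 to 8 rows; each row is the pose to reach, as a shift and turn from the pose commanded when the call began, along the tool's axes at that moment; what a row does not reach only later rows make up. A row lasts 1/8 s, in which the tool goes at most 62.5 mm and 10.7 degrees, less where a joint would pass 70% of its speed; a pose out of reach is approached as far as the arm can. A call with a gripper value outside its range is refused whole. OPENING is the opening, from 0 (shut) to 1 (fully open), set as the call begins (- or left out, the last holds). The fingers move at their own pace and stop on an object; FORCE is the grip in N (left out, the last holds). Time passes only in rows, so rows that repeat a pose let the fingers close. It gives the time, the measured TCP pose, the force, the opening and the grip force at its end, in the units of the state.
- manip.observe(): the state, without advancing time (a new reading comes with each control period).
- manip.get_image(name): name is "scene" or "top"; returns the picture (420x560x3 uint8, red, green, blue); there is no depth.
- manip.calibration(name): a dict with "intrinsics" (3x3 intrinsics, pixels), "R" (3x3) and "t" (3): a world point X has camera coordinates R X + t. Camera axes: x right, y down, z forward; pixel columns grow to the right and rows downward; lengths in mm; the calibration is good to about 2 mm. A picture is of the moment at which its call begins. calibration takes no time and is no camera call.
- manip.hand_in(): hands the job in; it is judged then, once.
The state is a dict: "clock": time; "joint_positions": joint angles; "joint_vel": joint speeds; "tau": joint torques, N m; "tcp_pos": TCP position; "tool_rot": TCP orientation; "ft_force": force on the tool from outside, world axes, zero at the start; "ft_torque": the same for the moment, N m; "width": finger opening in mm; "grasp_force": force on a finger pad.
Only numpy, scipy, OpenCV 4.12 (cv2) and the standard library are available. Lean on these libraries where they do the work, as an engineer would, in place of code of your own. Each camera call takes 0.05 s, during which the arm holds its last target. There are 200 camera calls.

TASK

Take the plywood fixture plate by the dark cleat near its rear end and slide it, without lifting it off, out over the end of its wooden stand until its front edge is level with the red pointer on the gauge bar, so that I can get the spring clamp on it from below. It should sit square on the stand with its long sides in line with the stand's sides, the tin of pins must ride along upright in its painted ring, and everything else stays where it is. The plate will tip as soon as you let go, so finish while still holding it, level and resting on the stand.

Things in the scene. Friction and masses are not known exactly. Their poses are not given: they have to be found in the camera images.
- stand: Fixed wooden riser, 80 mm wide (its x), 210 mm long (its y), 90 mm high. Origin: centre of its underside, on the bench. Its own -y direction is outward (to the robot's right when not turned); it stands turned up to 0.25 rad. A grey aluminium gauge bar (12 mm wide, top 56 mm above the bench) is fixed along its +x side, centred 60 mm from the middle line, and reaches 190 mm beyond the outward end.
- stand_edge (a point): Middle of the top edge of the stand's outward (-y) end, 90 mm above the bench.
- pointer: Red pointer clamped on the gauge bar; fixed, 140 to 170 mm beyond the stand's outward end, different each time. Axes as the stand's; origin on the stand's middle line at the height of the stand's top, exactly where point plate_front is to come. Its nearest part is 49 mm from the middle line (9 mm beside a plate in line); it rises 21 mm above the stand's top.
- pointer_tip (a point): Tip of the red pointer's blade, 49 mm to the +x side of the stand's middle line and 15 mm above the stand's top; its y in the stand's frame is the reading.
- plate: Loose plywood plate, 80 (x) x 240 (y) x 12 mm, about 0.35 kg, on the stand. Origin: centre of its underside; its -y end is the front. Starts overhanging the stand's outward end by 10 to 40 mm, turned up to 0.15 rad, up to 8 mm off the middle line; tips by itself past about 115 mm overhang.
- plate_front (a point): Middle of the plate's front bottom edge (120 mm along -y from the plate's origin).
- cleat (a point): Centre of the top face of the dark wooden cleat fixed across the plate, 75 mm behind (+y of) the plate's origin, 46 mm above its underside. The cleat is 60 mm wide (x), 22 mm thick (y), 34 mm high; 34 mm of bare plate lies behind it. Pinch it from above, fingers closing along the plate's y.
- ring (a point): Centre of the blue ring (78 mm across) painted on the plate's top, 65 mm ahead (-y) of the plate's origin.
- pin_tin: Loose open grey tin, 55 mm across (64 with the brass pins that stick to its side), 38 mm high, standing upright in the blue ring on the plate. Origin: centre of its underside.
- spring_clamp: Bystander: black and orange spring clamp, 56 x 108 x 22 mm, lying on the bench; origin at the centre of its underside.
- tape_roll: Bystander: roll of tape, 100 mm across, 25 mm high, lying on the bench; origin at the centre of its underside.
- mallet: Bystander: mallet, 90 x 237 x 53 mm, lying on the bench near the robot's right; origin at the centre of its underside.
- glue_bottle: Bystander: white and orange glue bottle, 50 mm across, 144 mm high, at the back left; origin at the centre of its underside.
Not all that is in view belongs to the job. There is more than one size of the pin_tin; the one meant has the size given above.

How it is judged (in metres and radians):
At the end, for the whole second after the job is handed in: Front edge within 5 mm of the pointer; plate centre within 7 mm, front within 9 mm of the middle line, 0.06 rad of square; level (0.05 rad), centre within 6 mm of the stand's top height, still, fingers on it over 1 N, clear of the pointer; tin upright (0.08 rad), within 12 mm of the ring's centre (y of plate_front in the frame of pointer between -0.005 and 0.005 m and x of plate in the frame of stand between -0.007 and 0.007 m and x of plate_front in the frame of stand between -0.009 and 0.009 m and angle between the y axis of plate and the y axis of stand, either way round below 0.06 rad and angle between plate's own z axis and vertical below 0.05 rad and z of plate in the frame of stand between 0.084 and 0.096 m and linear speed of plate below 0.01 m/s and contact force between the fingers and plate above 1 N and contact force between pointer and plate below 0.3 N and distance between pin_tin and ring below 0.012 m and angle between pin_tin's own z axis and vertical below 0.08 rad); the arm keeps its last pose, push and grip.
It fails at once if the plate is lifted off the stand (over 15 mm) (z of plate in the frame of stand above 0.105 m).
It fails at once if the plate tips (over 0.2 rad) (angle between plate's own z axis and vertical above 0.2 rad).
It fails at once if the tin of pins is tipped over or knocked off (angle between pin_tin's own z axis and vertical above 0.35 rad or distance between pin_tin and ring above 0.04 m).
It fails at once if a bystander is moved by more than 25 mm (distance of any of spring_clamp, tape_roll, mallet, glue_bottle from where it was at the start of the episode above 0.025 m).
It also fails if it takes over 38 s, if anything falls off the work surface, if the arm or the gripper's body presses on something with over 40 N, if the wrist force passes 120 N, or if a joint passes its speed limit or range.

## Working session

There is one attempt and no reset: what is moved stays moved. The work goes in short steps, Python scripts to look and compute and a shell command to move; the robot and the scene stay as the last step left them, time stands still between calls to the robot, and variables do not carry over. Pictures are saved under pics/ and viewed, at most 10 in all, crops included, and the job is handed in when it is done.

```bash
mkdir -p pics; python3 - <<'E'
from bench import manip
import cv2
for n in("scene","top"):
    im=manip.get_image(n); cv2.imwrite(f"pics/{n}0.png",im[:,:,::-1])
    c=manip.calibration(n); print(n,c["intrinsics"],c["R"],c["t"])
s=manip.observe(); print(s)
E
```

```text
scene [[530.29679463   0.         283.25649552]
 [  0.         530.29679463 216.23024332]
 [  0.           0.           1.        ]] [[-0.47069837 -0.88228966  0.00282702]
 [-0.57224396  0.30284814 -0.76211538]
 [ 0.67155036 -0.36034421 -0.64743506]] [ 97.6285141  425.71029087 980.86375002]
top [[395.75845181   0.         284.90170149]
 [  0.         395.75845181 206.19382497]
 [  0.           0.           1.        ]] [[ 0.00100039 -0.99995867  0.00903625]
 [-0.99921264 -0.00135796 -0.03965157]
 [ 0.0396622  -0.00898947 -0.99917271]] [-175.69320626  510.69176666 1060.54202419]
{'clock': 0.1, 'joint_positions': array([-1.32842495e+00,  3.13405702e-01,  1.49831765e+00, -6.01500780e-06,
        1.33100630e+00, -2.23372369e-01]), 'joint_vel': array([ 0.0008229 , -0.0013974 , -0.00089813, -0.00072465,  0.00116062,
       -0.00016269]), 'tau': array([ 2.35891464e-03, -4.02815151e+01, -2.52643722e+01,  6.95193163e-02,
        3.42334353e-02, -4.56891348e-05]), 'tcp_pos': array([ 235.72470038, -468.89036497,  252.22868474]), 'tool_rot': array([-3.05568698e+00, -7.24734035e-01,  2.61327272e-05]), 'ft_force': array([-0.23369609, -0.34842824,  1.00647047]), 'ft_torque': array([ 0.01170151, -0.02708502, -0.03254601]), 'grasp_force': 0.0, 'width': 88.27444320740872}
```

View pics/scene0.png

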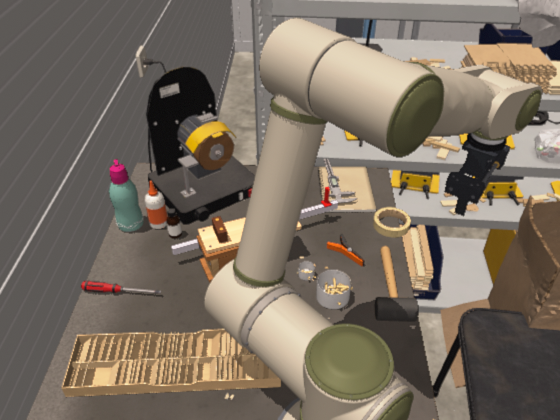

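View pics/top0.png

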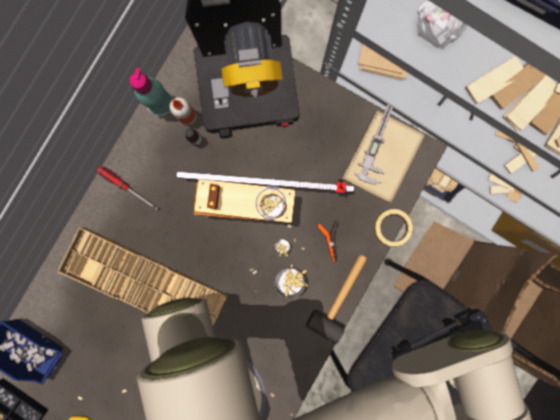

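The top view shows the plate around (245,202), with the cleat at about (214,197) and a tin in the ring at (271,204). The red pointer is at (344,187) on the gauge bar, which runs from (178,175) to (353,188). There are three candidate tins: (271,204) on the plate, a small one at (283,247), and a large one at (291,282). Only the one on the plate in the ring fits the description. I'll confirm it in an enlarged crop.

```bash
python3 - <<'E'
import cv2
im=cv2.imread("pics/top0.png"); c=im[160:300,170:360]
cv2.imwrite("pics/crop0.png",cv2.resize(c,None,fx=4.2,fy=4.2,interpolation=cv2.INTER_CUBIC))
c=cv2.imread("pics/scene0.png")[180:310,160:360]
cv2.imwrite("pics/crop1.png",cv2.resize(c,None,fx=4,fy=4,interpolation=cv2.INTER_CUBIC))
E
```

```text
(no output)
```

View pics/crop0.png

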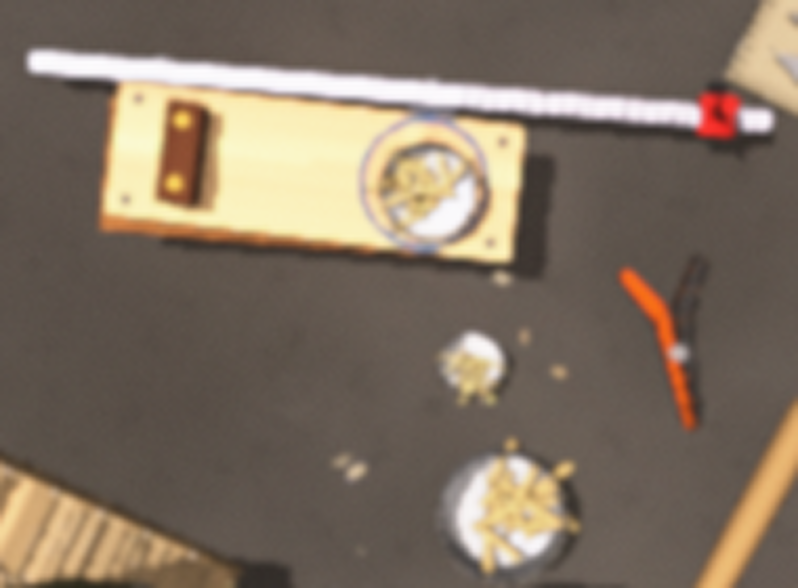

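View pics/crop1.png

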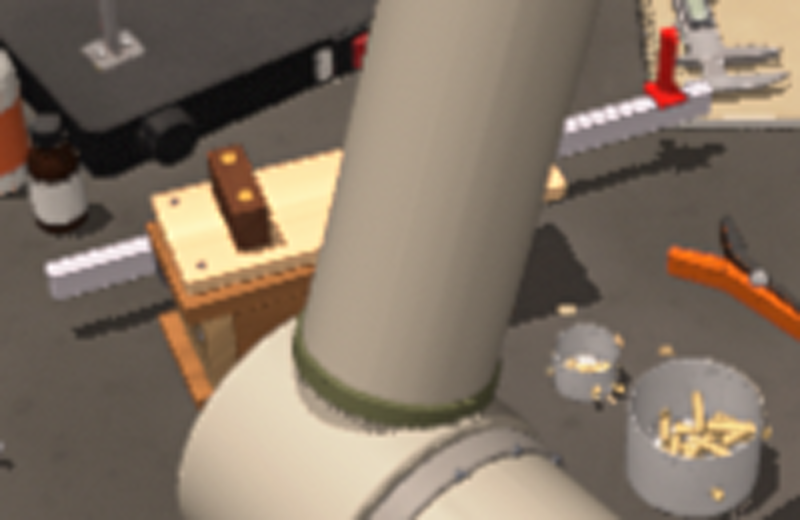

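The tin at (271,204) is the one meant: mid-sized, brass pins on its side, standing in the blue ring. The other two, smaller and larger, are on the bench. The cleat's two brass screws show in the top view at (213,189) and (212,204), and in the scene view at (217,219) and (222,229). That is enough to measure.

```bash
cat >h.py <<'E'
import numpy as np, cv2
from bench import manip
C={n:manip.calibration(n) for n in("scene","top")}
def ray(n,p):
    c=C[n];d=c["R"].T@np.linalg.solve(c["intrinsics"],[p[0],p[1],1.]);return -c["R"].T@c["t"],d
def onz(n,p,z):
    o,d=ray(n,p);return o+d*(z-o[2])/d[2]
def tri(pt,ps):
    o1,d1=ray("top",pt);o2,d2=ray("scene",ps)
    s=np.linalg.lstsq(np.c_[d1,-d2],o2-o1,rcond=None)[0];a=o1+d1*s[0];b=o2+d2*s[1]
    return (a+b)/2,np.linalg.norm(a-b)
def mask(im,f,box):
    h,s,v=[a.astype(int) for a in cv2.split(cv2.cvtColor(im,cv2.COLOR_BGR2HSV))]
    m=f(h,s,v).astype(np.uint8);z=np.zeros_like(m);x0,y0,x1,y1=box;z[y0:y1,x0:x1]=m[y0:y1,x0:x1];return z
def biggest(m):
    return max(cv2.findContours(m,cv2.RETR_EXTERNAL,cv2.CHAIN_APPROX_NONE)[0],key=cv2.contourArea)
wood=lambda h,s,v:(h>8)&(h<32)&(s>50)&(v>190)
red=lambda h,s,v:((h<8)|(h>172))&(s>170)&(v>90)
white=lambda h,s,v:(s<45)&(v>185)
brown=lambda h,s,v:((h<14)|(h>172))&(s>80)&(v<140)&(v>30)
E
python3 - <<'E'
from h import *
np.set_printoptions(precision=1,suppress=True)
print("cam",ray("top",(0,0))[0],ray("scene",(0,0))[0])
T=cv2.imread("pics/top0.png");S=cv2.imread("pics/scene0.png")
g=lambda x,y:(170+(x+.5)/4.2-.5,160+(y+.5)/4.2-.5)
k=lambda x,y:(160+(x+.5)/4-.5,180+(y+.5)/4-.5)
for a,b in(((182,120),(229,157)),((175,183),(246,196)),((138,98),(174,201)),((125,199),(201,265))):print("screw/nail",tri(g(*a),k(*b)))
# bar
m=mask(T,white,(172,165,360,195));c=biggest(m);r=cv2.minAreaRect(c);print("bar px",r)
P=np.array([onz("top",p,56)[:2] for p in cv2.boxPoints(r)]);print("bar corners\n",P)
# bar lines by column: top and bottom edges
for col in range(180,345,20):
    rr=np.nonzero(m[:,col])[0]
    if len(rr):print(col,rr.min(),rr.max(),onz("top",(col,rr.min()-.5),56)[:2],onz("top",(col,rr.max()+.5),56)[:2])
rr=np.nonzero(m);print("cols",rr[1].min(),rr[1].max())
m=mask(T,wood,(188,175,305,228));c=biggest(m);h=cv2.convexHull(c);r=cv2.minAreaRect(h)
P=np.array([onz("top",p,102)[:2] for p in cv2.boxPoints(r)]);print("plate\n",P,"mid",P.mean(0),"sizes",np.linalg.norm(P[0]-P[1]),np.linalg.norm(P[1]-P[2]))
m=mask(T,red,(325,170,365,205));ys,xs=np.nonzero(m);print("red top",xs.min(),xs.max(),ys.min(),ys.max(),xs.mean(),ys.mean())
m=mask(S,red,(315,180,345,212));ys,xs=np.nonzero(m);print("red scene")
for y in range(ys.min(),ys.max()+1):print(y,xs[ys==y].min(),xs[ys==y].max(),end="; ")
cv2.imwrite("pics/m.png",m)
E
```

```text
cam [ 468.4 -165.5 1081.5] [-369.1  310.7  959.2]
screw/nail (array([548.5,  -2.4, 137.6]), np.float64(0.5038708067612738))
screw/nail (array([512.8,   1.7, 136.3]), np.float64(0.09208152410771293))
screw/nail (array([564.4,  29.7, 103.3]), np.float64(0.3140571286327222))
screw/nail (array([504.8,  36.6, 103.2]), np.float64(0.7362471836400063))
bar px ((256.0351867675781, 180.54962158203125), (158.76622009277344, 5.732532501220703), 4.467159271240234)
bar corners
 [[ 583.9  106.2]
 [ 598.8  105.2]
 [ 567.4 -306. ]
 [ 552.5 -304.8]]
180 172 176 [598.9  97.8] [585.9  97.6]
200 174 194 [593.8  45.9] [539.1  45.4]
220 175 180 [591.3  -6. ] [575.6  -6.1]
240 177 181 [586.2 -57.9] [573.1 -58. ]
260 179 192 [ 581.1 -109.9] [ 544.6 -110. ]
280 180 192 [ 578.6 -161.9] [ 544.7 -161.9]
300 182 186 [ 573.4 -213.9] [ 560.4 -213.9]
320 184 188 [ 568.3 -265.9] [ 555.3 -265.9]
cols 177 359
plate
 [[ 490.5   51.2]
 [ 576.2   43.5]
 [ 559.3 -128. ]
 [ 473.6 -119.7]] mid [524.9 -38.2] sizes 86.02378907134137 172.37926427622443
red top 336 345 182 192 340.6951219512195 187.1341463414634
red scene
187 326 328; 188 325 328; 189 325 328; 190 325 328; 191 325 328; 192 325 328; 193 325 328; 194 325 327; 195 325 328; 196 325 327; 197 325 327; 198 325 327; 199 325 327; 200 324 327; 201 321 328; 202 321 329; 203 322 330; 204 324 330; 205 324 329; 206 325 326;
```

```bash
python3 - <<'E'
import cv2,numpy as np
a=cv2.imread("pics/top0.png")[172:202,322:362];b=cv2.imread("pics/scene0.png")[180:210,310:350]
f=lambda x:cv2.resize(x,None,fx=10,fy=10,interpolation=cv2.INTER_NEAREST)
c=cv2.imread("pics/top0.png")[176:228,190:302]
cc=np.zeros((260,800,3),np.uint8);r=cv2.resize(c,None,fx=5,fy=5,interpolation=cv2.INTER_CUBIC);cc[:,:560]=r
cv2.imwrite("pics/ptr.png",np.vstack([np.hstack([f(a),f(b)]),cc]))
E
```

```text
(no output)
```

View pics/ptr.png

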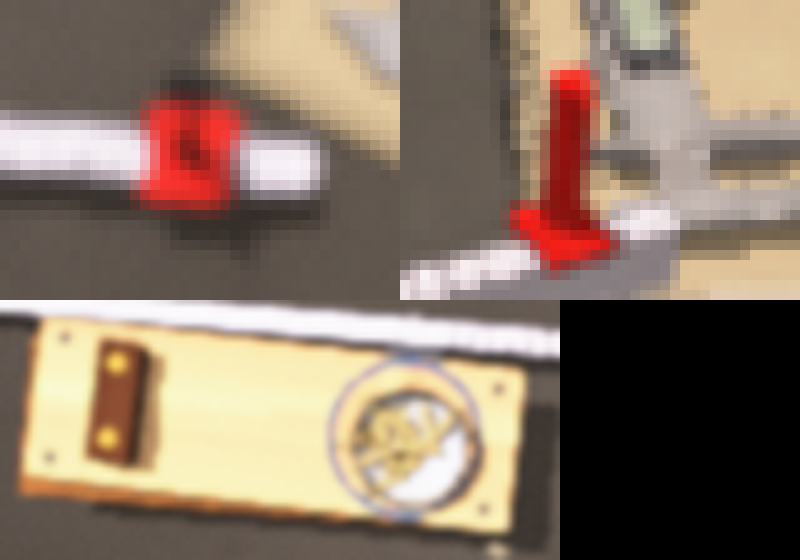

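The pointer's clamp block in the top view spans columns 336–346 and rows 182–193. In the scene view its post runs vertically at column about 326.5, from row 187 to 201. The bar's outward end is at about column 354 in the top view. The four plate nails are visible.

```bash
cat >>h.py <<'E'
def sub(im,p,r=3,f=lambda w:w.max()-w):
    g=cv2.cvtColor(im,cv2.COLOR_BGR2GRAY).astype(float);x,y=np.round(p).astype(int);w=f(g[y-r:y+r+1,x-r:x+r+1]);w=np.clip(w-.4*w.max(),0,None)
    Y,X=np.mgrid[y-r:y+r+1,x-r:x+r+1];return (w*X).sum()/w.sum(),(w*Y).sum()/w.sum()
E
python3 - <<'E'
from h import *
np.set_printoptions(precision=3,suppress=True)
T=cv2.imread("pics/top0.png")
u=lambda x,y:(190+(x+.5)/5-.5,176+(y+.5)/5-.5)
N=[]
for p in((65,37),(49,157),(499,89),(484,209)):
    q=sub(T,u(*p),2);N.append(onz("top",q,102)[:2]);print(u(*p),q,N[-1])
N=np.array(N);rear=(N[0]+N[1])/2;front=(N[2]+N[3])/2;L=np.linalg.norm(rear-front);yp=(rear-front)/L
print("plate: L",L,"wid",np.linalg.norm(N[0]-N[1]),np.linalg.norm(N[2]-N[3]),"ang",np.arctan2(-yp[0],yp[1]),"centre",(rear+front)/2)
c=(rear+front)/2;print("front",c-120*yp,"cleat",c+75*yp,"ring",c-65*yp)
# bar centre by weighted rows
g=cv2.cvtColor(T,cv2.COLOR_BGR2GRAY).astype(float);Q=[]
for col in list(range(180,194,2))+list(range(304,334,2)):
    r0=172+(col-180)*.084; R=np.arange(int(r0)-4,int(r0)+9);w=np.clip(g[R,col]-120,0,None);Q.append(onz("top",(col,(w*R).sum()/w.sum()),56)[:2])
Q=np.array(Q);a,b=np.polyfit(Q[:,1],Q[:,0],1);print("bar x=",a,"*y+",b,"res",np.abs(Q[:,0]-a*Q[:,1]-b).max(),"ang",-np.arctan(a))
th=-np.arctan(a);ys=np.array([-np.sin(th),np.cos(th)]);xs=np.array([np.cos(th),np.sin(th)])
B=np.array([b,0])
row=188;print(g[row,348:360],g[row-1,174:182])
end=onz("top",(353.7,188.3),56)[:2]
se=end-60*xs+190*ys;off=(end-B)@xs;se-=off*xs
print("end",end,"lateral off bar",off,"stand_edge est",se)
S=lambda p:np.array([(p-se)@xs,(p-se)@ys])
for n,p in(("front",c-120*yp),("centre",c),("cleat",c+75*yp)):print(n,"in stand edge frame",S(p))
print("block top",S(onz("top",(340.7,187.2),58)[:2]),"post dark",S(onz("top",(340.5,186.5),85)[:2]))
for z,p in((111,(326.8,188)),(105,(326.6,190)),(58,(326.2,202.5)),):print("scene",z,S(onz("scene",p,z)[:2]))
E
```

```text
(202.6, 183.0) (np.float64(202.50980392156862), np.float64(182.9313725490196)) [564.699  29.975]
(199.4, 207.0) (np.float64(199.48945147679328), np.float64(207.00000000000003)) [505.002  36.876]
(289.4, 193.4) (np.float64(289.3283898305085), np.float64(193.385593220339)) [ 539.094 -185.22 ]
(286.4, 217.4) (np.float64(286.31868131868134), np.float64(217.3846153846154)) [ 479.576 -177.805]
plate: L 216.44768031262805 wid 60.09498455638045 59.977641912747664 ang -0.11815780195460909 centre [522.093 -74.043]
front [ 507.947 -193.207] cleat [530.934   0.434] ring [ 514.431 -138.59 ]
bar x= 0.07853551512718633 *y+ 583.8761775204152 res 0.5464683308764506 ang -0.07837464554453788
[242. 242. 243. 245. 241. 201. 131.  92.  89.  87.  89.  92.] [86. 87. 86. 87. 88. 88. 88. 88.]
end [ 555.951 -353.668] lateral off bar -0.14873140683414832 stand_edge est [ 511.16  -159.565]
front in stand edge frame [ -0.569 -33.79 ]
centre in stand edge frame [ 4.204 86.115]
cleat in stand edge frame [  7.187 161.056]
block top [  59.802 -155.738] post dark [  58.841 -151.238]
scene 111 [  59.422 -153.275]
scene 105 [  58.755 -152.717]
scene 58 [  63.219 -156.73 ]
```

Measured heights agree with the text: 137 and 103 against 136 and 102. The nail pattern is consistent, and the stand angle is −0.078 with 33.8 mm overhang. The pointer reads about −154.5, and I'll refine it by direct comparison later. Next I compute the approach.

```bash
cat >>h.py <<'E'
from scipy.spatial.transform import Rotation as Ro
def to(p,yaw,tilt0=True):
    s=manip.observe();R=Ro.from_rotvec(s["tool_rot"]);y=np.array([np.cos(yaw),np.sin(yaw),0]);z=np.array([0,0,-1.]);T=Ro.from_matrix(np.c_[np.cross(y,z),y,z])
    print("clock",s["clock"],"tcp",s["tcp_pos"].round(1),"travel cm",(R.inv().apply(np.array(p)-s["tcp_pos"])/10).round(2),"rot deg",np.degrees((R.inv()*T).as_rotvec()).round(2),"f",s["ft_force"].round(1),"w",round(s["width"],1),"g",round(s["grasp_force"],1))
E
python3 -c "
from h import *
to((531,0.5,180),-0.118-np.pi/2)"
```

```text
clock 0.1 tcp [ 235.7 -468.9  252.2] travel cm [ 47.46 -28.67   7.27] rot deg [-0.07  0.   33.45] f [-0.2 -0.3  1. ] w 88.3 g 0.0
```

```bash
python3 -m jog '{"travel":[[5,-3,0],[10,-6,0],[15,-9,0],[20,-12,0],[25,-15,0],[30,-18,0],[35,-21,0],[40,-24,0]],"rot":[[0,0,4],[0,0,8],[0,0,12],[0,0,16],[0,0,20],[0,0,25],[0,0,30],[0,0,33.5]]}' 0.65 10; python3 -c "
from h import *
to((531,0.5,180),-0.118-np.pi/2)"
```

```text
clock: 1.1
tcp_pos: [486.1, -73.1, 252.6]
tool_rot: [-3.136, 0.19, 0.0]
ft_force: [1.0, -1.1, -0.4]
width: 57.5
grasp_force: 0.0
clock 1.1 tcp [486.1 -73.1 252.6] travel cm [ 3.57 -7.85  7.26] rot deg [ 0.    0.01 -0.18] f [ 1.  -1.1 -0.4] w 57.5 g 0.0
```

```bash
python3 -m jog '{"travel":[[1.8,-4,1],[3.57,-7.85,4],[3.57,-7.85,7],[3.57,-7.85,7.2],[3.57,-7.85,7.2]],"rot":[[0,0,0],[0,0,0],[0,0,0],[0,0,0],[0,0,0]]}'; python3 - <<'E'
from h import *
to((531,0.5,120),-0.118-np.pi/2)
for n in("scene","top"):
    im=manip.get_image(n)[:,:,::-1]; cv2.imwrite(f"pics/{n}1.png",im)
a=cv2.imread("pics/scene1.png")[170:300,150:350];b=cv2.imread("pics/top1.png")[150:250,180:370]
f=lambda x:cv2.resize(x,(800,int(x.shape[0]*800/x.shape[1])),interpolation=cv2.INTER_CUBIC)
cv2.imwrite("pics/c2.png",cv2.resize(np.vstack([f(a),f(b)]),None,fx=.63,fy=.63))
E
```

```text
clock: 1.72
tcp_pos: [530.4, -1.7, 181.7]
tool_rot: [3.136, -0.188, 0.002]
ft_force: [-0.9, 0.3, -0.2]
width: 56.8
grasp_force: 0.0
clock 1.725 tcp [530.4  -1.7 181.7] travel cm [ 0.03 -0.23  6.17] rot deg [ 0.01 -0.06 -0.09] f [-0.9  0.3 -0.2] w 56.8 g 0.0
```

View pics/c2.png

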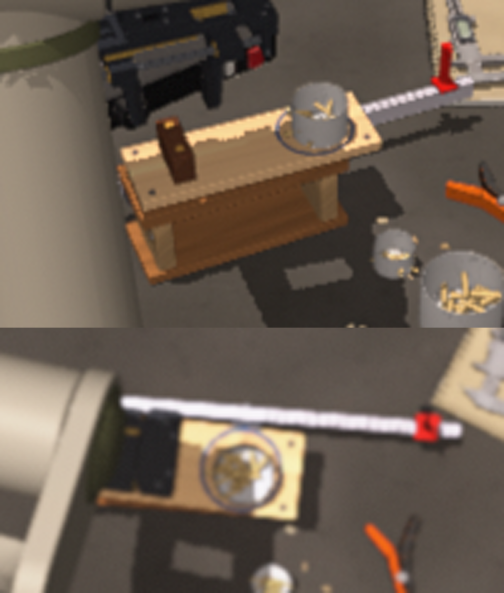

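The view is now clear. In the scene crop the gripper hovers above the cleat, the tin is upright in the ring, and the pointer is visible at the crop's upper right. I'll lower the gripper and pinch.

```bash
python3 -m jog '{"travel":[[0,-0.2,2.5],[0,-0.2,5],[0,-0.2,6.1],[0,-0.2,6.1],[0,-0.2,6.1]],"rot":[[0,0,0],[0,0,0],[0,0,0],[0,0,0],[0,0,0]]}'; python3 -c "
from h import *
to((531,0.5,120),-0.118-np.pi/2)"
```

```text
clock: 2.45
tcp_pos: [530.9, 0.5, 120.8]
tool_rot: [3.136, -0.187, 0.003]
ft_force: [0.1, 0.7, 0.5]
width: 56.9
grasp_force: 0.0
clock 2.45 tcp [5.309e+02 5.000e-01 1.208e+02] travel cm [ 0.01 -0.    0.08] rot deg [ 0.01 -0.11 -0.06] f [0.1 0.7 0.5] w 56.9 g 0.0
```

```bash
python3 -m jog '{"travel":[[0,0,0],[0,0,0],[0,0,0],[0,0,0],[0,0,0],[0,0,0],[0,0,0],[0,0,0]],"rot":[[0,0,0],[0,0,0],[0,0,0],[0,0,0],[0,0,0],[0,0,0],[0,0,0],[0,0,0]]}' 0 30; python3 -c "
from h import *
to((531,0.5,120),-0.118-np.pi/2)"
```

```text
clock: 3.45
tcp_pos: [530.4, 0.7, 119.8]
tool_rot: [3.136, -0.187, 0.0]
ft_force: [0.1, -0.3, 2.3]
width: 21.7
grasp_force: 30.0
clock 3.45 tcp [530.4   0.7 119.8] travel cm [ 0.06  0.01 -0.02] rot deg [ 0.   -0.01 -0.05] f [ 0.1 -0.3  2.3] w 21.7 g 30.0
```

```bash
python3 -c "
from h import *
to((513.8,-118.9,119.8),-0.0784-np.pi/2)"
```

```text
clock 3.45 tcp [530.4   0.7 119.8] travel cm [-0.23 12.07  0.  ] rot deg [ 0.   -0.01 -2.32] f [ 0.1 -0.3  2.3] w 21.7 g 30.0
```

```bash
python3 -m jog '{"travel":[[0,0.2,0],[0,0.8,0],[0,1.6,0],[-0.1,2.5,0],[-0.1,3.4,0],[-0.1,4.3,0],[-0.1,4.9,0],[-0.1,5,0]],"rot":[[0,0,0],[0,0,-0.3],[0,0,-0.6],[0,0,-0.9],[0,0,-1.2],[0,0,-1.5],[0,0,-1.7],[0,0,-1.7]]}' - 40; python3 -c "
from h import *
to((513.8,-118.9,119.8),-0.0784-np.pi/2)"
```

```text
clock: 4.45
tcp_pos: [523.4, -49.0, 119.8]
tool_rot: [-3.138, 0.141, -0.0]
ft_force: [0.0, 5.4, 2.4]
width: 21.5
grasp_force: 40.0
clock 4.45 tcp [523.4 -49.  119.8] travel cm [-0.33  7.04 -0.01] rot deg [-0.02 -0.   -0.65] f [0.  5.4 2.4] w 21.5 g 40.0
```

```bash
python3 -m jog '{"travel":[[0,0.2,0],[0,0.8,0],[-0.1,1.6,0],[-0.1,2.5,0],[-0.2,3.4,0],[-0.2,4.2,0],[-0.3,4.8,0],[-0.3,5,0]],"rot":[[0,0,0],[0,0,-0.1],[0,0,-0.2],[0,0,-0.3],[0,0,-0.4],[0,0,-0.5],[0,0,-0.6],[0,0,-0.6]]}'; python3 - <<'E'
from h import *
to((513.8,-118.9,119.8),-0.0784-np.pi/2)
for n in("scene","top"):
    im=manip.get_image(n)[:,:,::-1]; cv2.imwrite(f"pics/{n}2.png",im)
a=cv2.imread("pics/scene2.png")[175:275,220:370];b=cv2.imread("pics/top2.png")[165:235,220:370]
f=lambda x:cv2.resize(x,None,fx=3.5,fy=3.5,interpolation=cv2.INTER_CUBIC)
cv2.imwrite("pics/c3.png",np.vstack([f(a),f(b)]))
E
```

```text
clock: 5.45
tcp_pos: [516.0, -98.3, 119.8]
tool_rot: [-3.139, 0.124, -0.0]
ft_force: [0.2, 5.9, 4.1]
width: 21.5
grasp_force: 40.0
clock 5.45 tcp [516.  -98.3 119.8] travel cm [-0.05  2.07  0.  ] rot deg [-0.03 -0.   -0.04] f [0.2 5.9 4.1] w 21.5 g 40.0
```

View pics/c3.png

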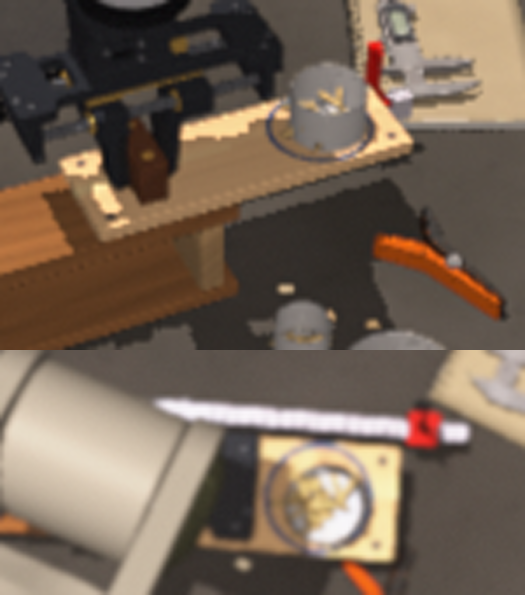

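The plate has come out level with the tin upright in its ring. In the top crop, the front nails are at about (329.3,196.5) and (327,221), with the front edge still short of the red pointer. I'll measure the remainder.

```bash
cat >>h.py <<'E'
th=-0.0784;ys=np.array([-np.sin(th),np.cos(th)]);xs=np.array([np.cos(th),np.sin(th)]);se=np.array([511.16,-159.57])
Sf=lambda p:np.array([(p[:2]-se)@xs,(p[:2]-se)@ys])
def front(im,p1,p2):
    q=[sub(im,p,2) for p in(p1,p2)];n=[Sf(onz("top",a,102)) for a in q];m=(n[0]+n[1])/2;d=n[0]-n[1];a=np.arctan2(d[1],d[0]);u=np.array([-np.sin(a),np.cos(a)])
    print("px",np.round(q,1).tolist(),"wid",np.linalg.norm(d).round(1),"ang",a.round(3),"front",(m-11.8*u).round(2),"centre",(m+108.2*u).round(2),"ring",(m+43.2*u).round(2))
E
python3 - <<'E'
from h import *
T=cv2.imread("pics/top2.png");S=cv2.imread("pics/scene2.png")
v=lambda x,y:(220+(x+.5)/3.5-.5,165+(y+.5)/3.5-.5)
w=lambda x,y:(220+(x+.5)/3.5-.5,175+(y+.5)/3.5-.5)
front(T,v(383,111),v(375,196))
P,e=tri(sub(T,v(375,196),2),sub(S,w(391,135),2));print("front nail",P,e,Sf(P))
# front edge: last wood column along rows in top, stand frame at z=102
m=mask(T,wood,(290,185,345,232))
for r in range(196,222,4):
    x=np.nonzero(m[r])[0].max();print(r,x,Sf(onz("top",(x+.5,r),102)).round(1),end=" ")
# tin rim in top: grey/white blob ellipse guess by Hough
g=cv2.cvtColor(T,cv2.COLOR_BGR2GRAY)[185:235,290:340];g=cv2.resize(g,None,fx=4,fy=4,interpolation=cv2.INTER_CUBIC)
for rr in((36,48),(55,66)):
    c=cv2.HoughCircles(g,cv2.HOUGH_GRADIENT,1,200,param1=80,param2=8,minRadius=rr[0],maxRadius=rr[1])
    if c is not None:
        x,y,r=c[0,0];p=(290+(x+.5)/4-.5,185+(y+.5)/4-.5);print("\ncirc",p,r/4,"z102",Sf(onz("top",p,102)),"z140",Sf(onz("top",p,140)))
E
```

```text
px [[328.8, 196.2], [327.0, 220.3]] wid 59.8 ang -0.0 front [   0.69 -133.42] centre [  0.7  -13.42] ring [  0.7  -78.42]
front nail [ 472.54176473 -278.34641872  102.88236104] 0.1659274891886656 [ -29.19707678 -121.43614144]
196 333 [  32.1 -133.2] 200 333 [  22.2 -134. ] 204 333 [  12.3 -134.7] 208 332 [   2.2 -133. ] 212 332 [  -7.7 -133.7] 216 332 [ -17.6 -134.4] 220 332 [ -27.4 -135.2] 
circ (np.float32(315.0), np.float32(210.75)) 11.025 z102 [ -8.03334839 -90.19390689] z140 [ -9.35751124 -87.0524843 ]

circ (np.float32(311.0), np.float32(208.0)) 15.25 z102 [ -2.02552913 -79.78562995] z140 [ -3.58276668 -77.04799881]
```

```bash
python3 - <<'E'
from h import *
out=[]
for n,(x0,y0) in(("top1",(247,178)),("top2",(290,185))):
    T=cv2.imread(f"pics/{n}.png")[y0:y0+50,x0:x0+50]
    out.append(cv2.resize(T,(400,400),interpolation=cv2.INTER_CUBIC))
    g=cv2.cvtColor(cv2.resize(T,None,fx=4,fy=4,interpolation=cv2.INTER_CUBIC),cv2.COLOR_BGR2GRAY)
    c=cv2.HoughCircles(g,cv2.HOUGH_GRADIENT,1,200,param1=80,param2=8,minRadius=42,maxRadius=50)
    x,y,r=c[0,0];p=(x0+(x+.5)/4-.5,y0+(y+.5)/4-.5);print(n,p,r/4,Sf(onz("top",p,140)))
for n,(x0,y0) in(("scene1",(250,190)),("scene2",(285,180))):
    T=cv2.imread(f"pics/{n}.png")[y0:y0+40,x0:x0+60]
    out.append(cv2.resize(T,(400,267),interpolation=cv2.INTER_CUBIC))
im=np.vstack([np.hstack(out[:2]),np.hstack(out[2:])]);im=cv2.resize(im,None,fx=.89,fy=.89);print(im.shape)
cv2.imwrite("pics/c4.png",im)
E
```

```text
top1 (np.float32(272.75), np.float32(200.5)) 12.35 [ 6.97877226 15.18971398]
top2 (np.float32(314.5), np.float32(210.75)) 10.95 [ -9.45232804 -85.86465782]
(594, 712, 3)
```

View pics/c4.png

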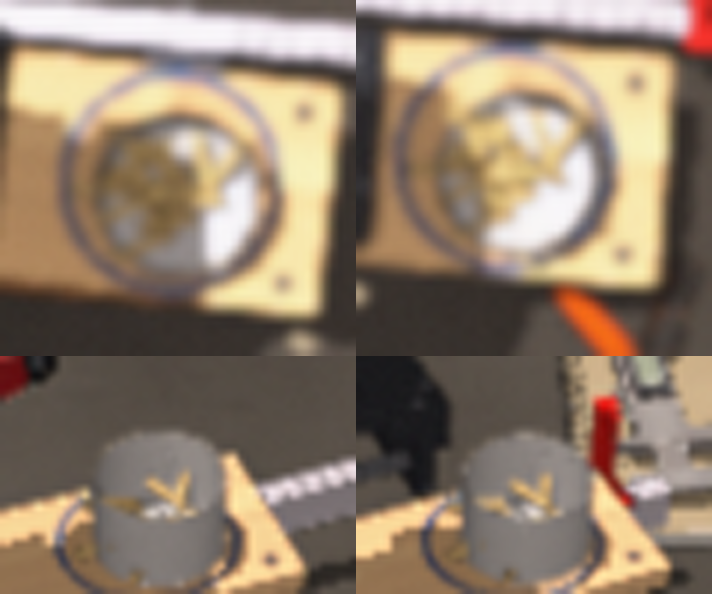

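The tin sits roughly 7 mm off the ring's centre, much as it started, and upright. The plate is square (angle 0.000, x about 0.7). I'll move 1.7 cm more, then compare the edge with the pointer directly.

```bash
python3 -m jog '{"travel":[[0,0.1,0],[0,0.4,0],[0,0.7,0],[0,1.0,0],[0,1.3,0],[0,1.6,0],[0,1.7,0],[0,1.7,0]],"rot":[[0,0,0],[0,0,0],[0,0,0],[0,0,0],[0,0,0],[0,0,0],[0,0,0],[0,0,0]]}'; python3 - <<'E'
from h import *
to((513.8,-118.9,119.8),-0.0784-np.pi/2)
for n in("scene","top"):
    im=manip.get_image(n)[:,:,::-1]; cv2.imwrite(f"pics/{n}3.png",im)
T=cv2.imread("pics/top3.png");front(T,(335.4,196.6),(333.6,220.8))
a=cv2.imread("pics/scene3.png")[180:230,290:350];b=T[178:228,295:355]
f=lambda x:cv2.resize(x,(396,330),interpolation=cv2.INTER_CUBIC)
cv2.imwrite("pics/c5.png",np.hstack([f(a),f(b)]))
E
```

```text
clock: 6.55
tcp_pos: [514.7, -115.0, 119.9]
tool_rot: [-3.139, 0.124, -0.0]
ft_force: [0.2, 5.6, 4.6]
width: 21.8
grasp_force: 40.0
clock 6.55 tcp [ 514.7 -115.   119.9] travel cm [-0.06  0.4   0.01] rot deg [-0.03 -0.   -0.02] f [0.2 5.6 4.6] w 21.8 g 40.0
px [[335.4, 196.7], [333.6, 220.8]] wid 59.9 ang -0.001 front [   0.88 -149.91] centre [  1.03 -29.91] ring [  0.95 -94.91]
```

View pics/c5.png

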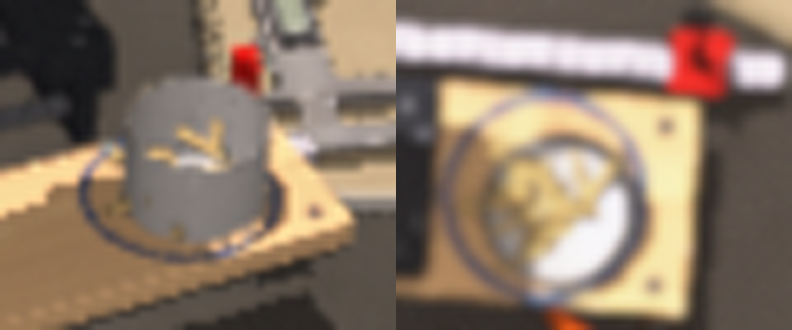

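```bash
python3 - <<'E'
from h import *
np.set_printoptions(linewidth=200)
T=cv2.imread("pics/top0.png").astype(int);S=cv2.imread("pics/scene0.png").astype(int)
print("top R-G, rows 180-195, cols 333-350");print((T[...,2]-T[...,1])[180:196,333:351])
print("top R");print(T[180:196,333:351,2])
print("scene R-G rows 184-208 cols 319-334");print((S[...,2]-S[...,1])[184:209,319:335]);print(S[184:209,319:335,2])
s3=cv2.imread("pics/scene3.png");t3=cv2.imread("pics/top3.png");q=sub(s3,(290+315/6.6-.5,180+211/6.6-.5),2);qt=sub(t3,(333.6,220.8),2)
print("nail scene102",Sf(onz("scene",q,102)),"top102",Sf(onz("top",qt,102)),tri(qt,q))
for z in(105,111):print(z,[Sf(onz("scene",p,z)).round(1).tolist() for p in((325,188),(327,188),(327,187),(327,190))])
E
```

```text
top R-G, rows 180-195, cols 333-350
[[ 11  10   8  10  10   9   7   7   6   8  10  11  14  19  22  24  25  27]
 [  9   9  11  18  33  40  39  33  29  30  31  25  18  14  14  18  21  24]
 [ 10  11  17  48  93 116 113  99  84  93  97  83  55  26  13  12  15  19]
 [  9  12  30  85 151 177 173 152 135 154 168 156 114  57  20  10  11  12]
 [ 13  14  30  90 167 190 184 156 147 180 192 187 150  75  24  10  12  10]
 [ 12  12  24  72 152 185 168 129 133 178 193 185 138  61  20  12  11  12]
 [  7   6  10  54 132 180 155 105 110 160 184 169 103  36  15  13  12  13]
 [  6   6   8  48 130 181 161 108  91 127 159 140  69  21   9   7   7   7]
 [ 10   7  11  55 137 188 184 148 118 125 147 123  56  16   9   5   6   6]
 [ 11  13  30  83 156 192 195 188 172 158 152 119  53  16  11   6   6   7]
 [  8  12  50 127 177 194 196 195 193 186 167 121  52  15  11  12  13  11]
 [  6  13  57 129 170 183 184 184 185 181 164 117  51  13   8  10  10  10]
 [  7   8  28  65  93 103 106 113 119 122 110  75  30  10   7   7   7   7]
 [  8   7   9  14  21  22  26  32  39  45  40  25  12   7   7   7   6   7]
 [  9   8   8 
[... 4338 characters left out ...]
 137 180 231 237 223 210 187 185 183 173 153 179 231 223]
 [161 177 189 175 187 236 243 243 243 238 232 209 148 137 148 142]
 [236 244 243 232 189 206 236 232 230 204 163 143 132 127 134 135]
 [244 245 240 230 208 161 181 151 144 145 132 126 134 136 136 135]
 [232 232 203 148 137 126 142 129 124 135 134 135 136 135 135 135]
 [146 145 139 133 134 134 135 135 134 135 135 135 134 136 138 145]]
nail scene102 [ -28.50811865 -138.41946441] top102 [ -29.06447686 -138.07091444] (array([ 471.35190048, -294.89529926,  102.57104798]), np.float64(0.06954841416815104))
105 [[68.2, -152.8], [66.1, -157.7], [70.0, -159.7], [58.3, -153.7]]
111 [[61.3, -148.9], [59.2, -153.8], [63.1, -155.7], [51.5, -149.8]]
```

The two cameras agree to 0.6 mm on the nail. The blade's top-face centroid gives (59.2,−153.8), its tip corner gives x = 49, and the block is consistent at about −154. I therefore take the pointer at about −153.8, with the front now at −149.9: 4 mm more.

```bash
python3 -m jog '{"travel":[[0,0.1,0],[-0.05,0.2,0],[-0.1,0.3,0],[-0.1,0.4,0],[-0.1,0.4,0],[-0.1,0.4,0],[-0.1,0.4,0],[-0.1,0.4,0]],"rot":[[0,0,0],[0,0,0],[0,0,0],[0,0,0],[0,0,0],[0,0,0],[0,0,0],[0,0,0]]}'; python3 - <<'E'
from h import *
for n in("scene","top"):
    im=manip.get_image(n)[:,:,::-1]; cv2.imwrite(f"pics/{n}4.png",im)
T=cv2.imread("pics/top4.png");S=cv2.imread("pics/scene4.png");front(T,(337,197),(335,221))
q=sub(S,(338.9,212.6),2);P=tri(sub(T,(335,221),2),q);print(q,P,Sf(P[0]))
a=S[175:235,280:352];b=T[178:238,290:362]
f=lambda x:cv2.resize(x,(396,330),interpolation=cv2.INTER_CUBIC)
cv2.imwrite("pics/c6.png",np.hstack([f(a),f(b)]))
E
```

```text
clock: 7.65
tcp_pos: [513.5, -118.9, 119.9]
tool_rot: [-3.139, 0.124, -0.0]
ft_force: [1.4, 5.6, 4.9]
width: 21.2
grasp_force: 40.0
px [[337.0, 197.1], [335.3, 221.3]] wid 60.3 ang 0.002 front [-5.0000e-02 -1.5401e+02] centre [ -0.34 -34.01] ring [ -0.19 -99.01]
(np.float64(339.3903095558546), np.float64(213.4064602960969)) (array([ 469.70592317, -300.22340489,   95.95146345]), np.float64(0.7954709097876611)) [ -30.31080826 -143.46803022]
```

View pics/c6.png

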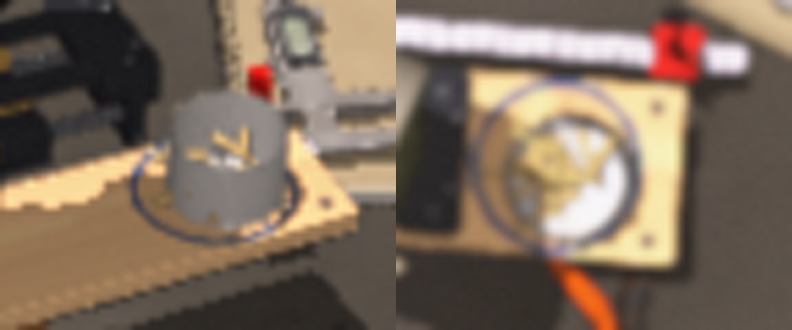

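The front edge is level with the pointer, the front at −154.0 against −153.8. The plate is square (0.002 rad) and on the middle line, and the tin is upright about 6.5 mm off the ring's centre. My seed pixel for the scene nail was wrong; it is really at (338.6,211.4). I'll redo that level check.

```bash
python3 - <<'E'
from h import *
T=cv2.imread("pics/top4.png");S=cv2.imread("pics/scene4.png")
q=sub(S,(338.6,211.4),2);P=tri(sub(T,(335,221),2),q);print(q,P,Sf(P[0]))
s=manip.observe();print(s["ft_force"],s["grasp_force"],abs(s["joint_vel"]).max())
if abs(P[0][2]-102.5)<3: print(manip.hand_in())
E
```

```text
(np.float64(338.66896551724136), np.float64(211.44137931034481)) (array([ 470.07660969, -298.62396163,  102.83869411]), np.float64(0.7187202621684596)) [ -30.06652831 -141.84446792]
[1.14935654 5.14473628 4.18082556] 40.014580339193344 0.0017010890779417453
the job is handed in; nothing more can be done
None
```

The job is handed in with the gripper still holding the plate level on the stand: the front edge measures about 0.2 mm from the pointer (good to about 1 mm), square to 0.002 rad, and the tin is upright about 7 mm off the ring's centre.

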